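# Close a sample tub and hold it over the reader window

### The job

With the tub standing on the bench, press the raised end of its blue lid down until the lid sits level on the rim, then grip the tub and carry it over the row of amber bottles to the reader. Finish while still holding it: hovering level, 1 to 2.5 cm above the dark glass window, centred on it and with its long side along the window's long side (either way round), without ever touching the reader. Leave the bottles and everything else on the bench standing where they are.

Things in the scene. Friction and masses are not known exactly. Their poses are not given: they have to be found in the camera images.
- tub: The sample tub: a clear rectangular food tub with pale biscuit pieces in it, 110 mm long (its x), 62 mm wide (its y), 60 mm high to the rim, walls 3 mm, about 0.15 to 0.35 kg with its lid, loose on the bench. Origin: centre of its underside, z up. Carry it gripped from above across its width, fingers astride the closed lid.
- lid (a joint): Lid angle, rad: 0 = seated level, 0.1 to 0.18 at the start. Stiff blue plate 110 x 60 x 5 mm hinged at the tub's -x end (line at x -55, z 60 mm of the tub); its +x end, with an orange tab reaching 11 mm past the tub, stands up. Stays where left, cannot come off; pressing the raised end takes 5 to 6 N, at 0 it stops hard on the rim. Closed, its top is 65 mm above the tub's underside.
- lid_press (a point): Point on the lid's top face, on its centre line, 92 mm from the hinge line (18 mm short of the raised end): a good place to press straight down.
- reader: The sample reader, fixed to the bench: a low white box 190 mm (its x) x 136 mm (its y) x 34 mm high, with a dark glass window in an orange frame in its top. Origin: centre of its underside, z up.
- reader_window (a point): Centre of the top face of the reader's dark glass window, 35 mm above the bench, axes as the reader's. The window is 130 mm long (x) and 80 mm wide (y).
- bottle_tray: Low metal tray 300 mm (its x) x 80 mm (its y) x 16 mm, fixed to the bench between the tub and the reader, holding a row of four amber bottles along its x. Origin: centre of its underside. The tallest bottle top is 117 mm above the bench.
- bottle0: Amber glass bottle with a paper label, 60 mm across, 112 mm high, loose, standing in the tray. Origin: centre of its underside. A bystander.
- bottle1: Amber glass bottle with a paper label, 60 mm across, 104 mm high, loose, standing in the tray. Origin: centre of its underside. A bystander.
- bottle2: Amber glass bottle with a paper label, 60 mm across, 114 mm high, loose, standing in the tray. Origin: centre of its underside. A bystander.
- bottle3: Amber glass bottle with a paper label, 60 mm across, 104 mm high, loose, standing in the tray. Origin: centre of its underside. A bystander.
- jar: Jar of biscuits with a black cap, 90 mm across, 116 mm high, loose. Origin: centre of its underside. A bystander.
- flask: Conical glass flask, 86 mm across the foot, 122 mm high, loose. Origin: centre of its underside. A bystander.
- dishes: Stack of three flat round dishes, 90 mm across, 41 mm high, loose. Origin: centre of its underside. A bystander.
- spare_tub: Another, wider tub with a closed grey lid, 132 x 92 x 56 mm, loose. Origin: centre of its underside. A bystander.

How it is judged:
By the outcome, as a careful person would: the job done as asked, in the order asked, and still so for the second after the job is handed in, while the arm keeps its last pose, push and grip.
It also fails if it takes over 56 s, if anything falls off the work surface, if the arm or the gripper's body presses on something with over 40 N, if the wrist force passes 120 N, or if a joint passes its speed limit or range.

### The arm

A 7-joint arm with a two-finger parallel gripper is mounted at the origin on the work surface. World frame = base frame: x ahead of the robot, y to its left, z up, the work surface at z = 0. Lengths are in m, angles in rad, forces in N, time in s.
With the tool pointing down it reaches from about 0.425 to 0.875 m from the base axis. Payload 8.4 kg.
Tool frame: the origin (TCP) lies where the fingers leave the gripper's body, on its centre line; the fingertips stand 73 mm ahead of it and the grasp point (between the pads) lies 54 mm ahead of it (ctrl.grasp_offset is the distance from the TCP to the grasp point, in m); z points along the fingers, y is the line along which they close (so a half turn about z gives the same grasp; the last joint's range is limited). The gripper opens to 85 mm and grips with 20 to 120 N. Pads are 22 mm wide; open, the fingers measure 114 mm over their backs; the gripper's body (76 mm by 85 mm) begins 54 mm behind the grasp point. The pads swing forward as they close: fully open they stand 13 mm farther back than shut.
Start: joints at [1.007, 0.333, 0.04, 1.465, -0.013, 1.343, -0.059], TCP at [0.291, -0.581, 0.304] pointing down, gripper open.
Joint ranges: [-2.58, 2.58], [-0.38, 2.09], [-1.3, 1.39], [0.25, 2.4], [-1.5, 4.64], [0.08, 2.09], [-2.65, 2.65]. Speed limits (rad/s): [2.22, 2.22, 2.79, 2.79, 3.14, 3.14, 3.14].

### API

Orientations are given as a rotation vector (axis times angle).
In Python, from bench import ctrl gives the robot as it stands.
- The arm moves only by the tool servo_tool, never from a script. Its argument "increments" is one flat list of numbers, 7 for each row, row after row: the shift along the tool's x, y, z as a fraction of full scale, then the turn, a rotation vector about the tool's x, y, z as a fraction of full scale, then the gripper command: -1 is fully open, 1 is shut, values between are in proportion. In form: [tx, ty, tz, ax, ay, az, grip, tx, ty, tz, ax, ay, az, grip, ...]. A call has exactly 8 rows; each row shifts and turns the commanded pose from where the row before left it, along the tool's axes as they then stand; what a row does not reach is not made up. Full scale, the value 1, is 100 mm for a shift and 60 degrees for a turn. A row lasts 1/10 s, in which the tool goes at most 50 mm and 8.59 degrees, less where a joint would pass 70% of its speed; a pose out of reach is approached as far as the arm can. A call with a number of a shift or a turn outside -1 to 1 is refused whole. A call with a gripper value outside its range is refused whole. The fingers move at their own pace and stop on an object; "grip_force" is the grip in N (left out, the last holds). Time passes only in rows, so rows that do not move let the fingers close, or fill a call up. It gives the time, the measured TCP pose, the force, the opening and the grip force at its end, in the units of the state.
- ctrl.observe(): the state, without advancing time (a new reading comes with each control period).
- ctrl.get_image(name): name is "scene" or "top"; returns (picture, depth): 400x640x3 uint8, blue, green, red; 400x640 float32, m along the optical axis (not along the pixel's ray), 0 where there is no reading.
- ctrl.get_calibration(name): a dict with "K" (3x3 intrinsics, pixels), "dist_coeffs" ([k1, k2, p1, p2, k3] as OpenCV has them; the pictures are not rectified), "camera_from_world" (4x4, takes a point from world to camera coordinates). Camera axes: x right, y down, z forward; pixel columns grow to the right and rows downward; lengths in m; the calibration is good to about 2 mm. A picture is of the moment at which its call begins. get_calibration takes no time and is no camera call.
- ctrl.close_job(): hands the job in; it is judged then, once.
The state is a dict: "time": time; "q": joint angles; "qvel": joint speeds; "joint_torque": joint torques, N m; "position": TCP position; "tcp_rot": TCP orientation; "force": force on the tool from outside, world axes, zero at the start; "moment": the same for the moment, N m; "gripper_width": finger opening in m; "grip_force": force on a finger pad.
Only numpy, scipy, OpenCV 4.12 (cv2) and the standard library are available. Lean on these libraries where they do the work, as an engineer would, in place of code of your own. Each camera call takes 0.05 s, during which the arm holds its last target. There are 200 camera calls.

## Working session

There is one attempt and no reset: what is moved stays moved. The work goes in short steps, Python scripts to look and compute and a tool call to move; the robot and the scene stay as the last step left them, time stands still between calls to the robot, and variables do not carry over. Pictures are saved under pics/ and viewed, at most 10 in all, crops included, and the job is handed in when it is done.

Besides the shell and the picture viewer there is one more tool, called after "Emit:" as name(argument=value, ...) on one line, values as JSON. servo_tool: Moves the arm, as the interface text tells. Its arguments: {"type":"object","properties":{"increments":{"type":"array"},"grip_force":{"type":"number"}},"required":["increments"]}

```bash
mkdir -p pics
cat > h.py <<'E'
import numpy as np, cv2
from bench import ctrl
def grab(n):
    im,d=ctrl.get_image(n); c=ctrl.get_calibration(n)
    return im,d,np.array(c["K"],float),np.array(c["dist_coeffs"],float),np.array(c["camera_from_world"],float)
def rays(px,K,D,T):
    u=cv2.undistortPoints(np.array(px,float).reshape(-1,1,2),K,D).reshape(-1,2)
    r=np.c_[u,np.ones(len(u))]; R=T[:3,:3]
    return -R.T@T[:3,3], r@R
def plane(px,z,K,D,T):
    o,r=rays(px,K,D,T); return o+r*((z-o[2])/r[:,2])[:,None]
def cloud(d,K,D,T):
    h,w=d.shape; v,u=np.mgrid[:h,:w]
    o,r=rays(np.c_[u.ravel(),v.ravel()],K,D,T)
    return (o+r*d.reshape(-1,1)).reshape(h,w,3)
E
python3 - <<'E'
from h import *
for n in("scene","top"):
    im,d,K,D,T=grab(n); cv2.imwrite(f"pics/{n}0.png",im); np.savez(f"{n}0.npz",im=im,d=d,K=K,D=D,T=T)
    print(n,K.round(1).tolist(),D,(-T[:3,:3].T@T[:3,3]).round(3),(d>0).mean())
s=ctrl.observe();print(s)
E
```

```text
scene [[498.8, 0.0, 324.9], [0.0, 498.8, 194.8], [0.0, 0.0, 1.0]] [0.04803235 0.         0.         0.         0.        ] [ 1.296 -1.132  1.161] 0.9960859375
top [[474.7, 0.0, 321.3], [0.0, 474.7, 202.1], [0.0, 0.0, 1.0]] [0.00256824 0.         0.         0.         0.        ] [ 0.182 -0.022  1.922] 0.996015625
{'time': 0.1, 'q': array([ 1.00682405,  0.33385703,  0.03985385,  1.46616547, -0.01341875,
        1.34332101, -0.05851532]), 'qvel': array([-0.00028794, -0.00019374,  0.00062985, -0.00201445, -0.00063898,
        0.00104992, -0.00073938]), 'joint_torque': array([ 5.36700682e-03, -6.60023546e+01,  1.37077153e+00, -4.06473505e+01,
        1.70839741e-02,  8.87654285e-03, -2.48658080e-05]), 'position': array([ 0.29120462, -0.58077745,  0.30310751]), 'tcp_rot': array([-3.05576361e+00, -7.23155587e-01,  6.50819783e-04]), 'force': array([ 0.21041498, -1.33194072,  0.58367138]), 'moment': array([ 0.03270512, -0.02529229,  0.04252834]), 'grip_force': 0.0, 'gripper_width': 0.08526471427350586}
```

View pics/top0.png

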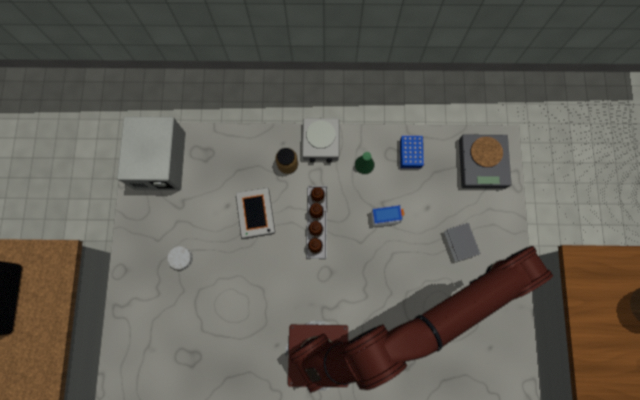

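View pics/scene0.png

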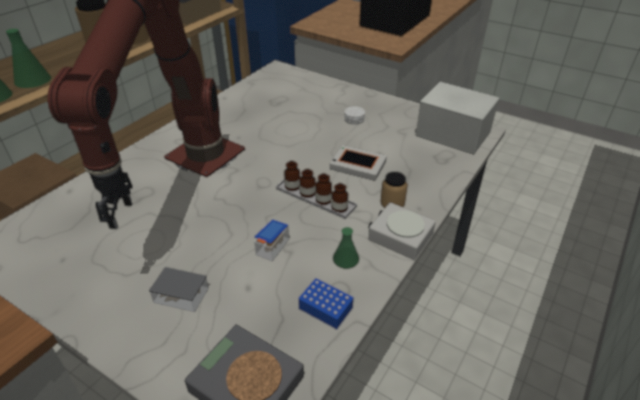

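The top view shows the tub's blue lid at about (388,215), with its orange tab on the right at (402,213). The bottles run down x≈317, rows 193–245, and the reader window is at (255,212). The scene view shows the lid at (272,233), the bottles at (290–340,175–200) and the window at (358,158).

Run:
```python
from h import *
for n in("top","scene"):
    f=np.load(n+"0.npz"); im,d,K,D,T=[f[k] for k in("im","d","K","D","T")]
    hsv=cv2.cvtColor(im,cv2.COLOR_BGR2HSV); P=cloud(d,K,D,T)
    win={"top":[(365,200,410,230),(230,185,280,245),(300,180,332,262)],"scene":[(250,215,295,262),(328,145,388,180),(270,155,358,215)]}[n]
    def box(w):
        m=np.zeros(im.shape[:2],bool); m[w[1]:w[3],w[0]:w[2]]=1; return m
    H,S,V=cv2.split(hsv)
    X=P[...,0];Y=P[...,1];Z=P[...,2]
    def rect(m,name,z=None):
        p=P[m]; 
        if z is not None:
            v,u=np.nonzero(m); p=plane(np.c_[u,v],z,K,D,T)
        c,s,a=cv2.minAreaRect(p[:,:2].astype(np.float32)*1000)
        print(n,name,"N",m.sum(),"c",np.round(c,1),"s",np.round(s,1),"a",round(a,1),"mean",p.mean(0).round(4),"z",np.percentile(P[m][:,2],[5,50,95]).round(4))
    b=box(win[0]); lid=b&(H>100)&(H<130)&(S>120); rect(lid,"lid")
    p=P[lid]; 
    # plane fit of the lid
    g=np.linalg.lstsq(np.c_[p[:,:2]-p[:,:2].mean(0),np.ones(len(p))],p[:,2],rcond=None)[0]; print(" lid slope",g.round(3))
    tab=b&((H<18)|(H>172))&(S>110)&(V>60); 
    if tab.sum(): rect(tab,"tab")
    b=box(win[1]); rect(b&(Z>0.02),"reader z>20"); 
    q=b&(Z>0.028);rect(q,"reader top",0.034)
    rect(b&(V<60)&(Z>0.02),"window",0.035)
    orr=b&(H<25)&(S>90)&(Z>.02); rect(orr,"frame",.035)
    b=box(win[2]); rect(b&(Z>0.06),"bottles"); print(" zmax",Z[b].max())
    k=(Z>.07)&b; nn,_,st,ce=cv2.connectedComponentsWithStats(k.astype(np.uint8)); print(ce.round(0).tolist())
    for w in [(405,130,430,175),(355,145,380,180),(440,220,482,265)] if n=="top" else []: rect(box(w)&(Z>.02),"obst")
    w=win[0] ;cr=im[w[1]-5:w[3]+5,w[0]-5:w[2]+5]; c1=cv2.resize(cr,None,fx=6,fy=6)
    w=win[1];cr=im[w[1]-5:w[3]+5,w[0]-5:w[2]+5]; c2=cv2.resize(cr,None,fx=6,fy=6)
    o=np.zeros((420,800,3),np.uint8); o[:min(420,c1.shape[0]),:min(390,c1.shape[1])]=c1[:420,:390]; c2=c2[:420,:400]; o[:c2.shape[0],400:400+c2.shape[1]]=c2
    cv2.imwrite(f"pics/crop_{n}.png",o)
s=np.vstack([cv2.resize(cv2.imread(f"pics/crop_{n}.png"),(560,294)) for n in("top","scene")]);cv2.imwrite("pics/crops.png",s)
```

```text
top lid N 384 c [ 400.7 -142.9] s [106.1 488.5] a 48.8 mean [ 0.5418 -0.2668  0.0778] z [0.0619 0.0734 0.0841]
 lid slope [-2.683  0.203  0.078]
top tab N 12 c [ 552.8 -328.7] s [20.   6.5] a 5.9 mean [ 0.552  -0.3288  0.0798] z [0.072  0.0797 0.0891]
top reader z>20 N 1539 c [396.2 184.6] s [568.1 178.4] a 26.5 mean [0.547  0.2586 0.048 ] z [0.025  0.0332 0.0421]
top reader top N 1316 c [544.  264.2] s [228.  163.6] a 1.1 mean [0.5514 0.2612 0.034 ] z [0.0287 0.0341 0.0427]
top window N 535 c [542.4 260.4] s [147.7  77.7] a 13.6 mean [0.553  0.2625 0.035 ] z [0.0268 0.0341 0.0435]
top frame N 237 c [553.4 263. ] s [135.9  86.8] a 10.1 mean [0.5541 0.2632 0.035 ] z [0.0252 0.0339 0.0414]
top bottles N 712 c [414.2  11.3] s [465.1  63. ] a 0.5 mean [0.509  0.0117 0.1084] z [0.0648 0.094  0.1156]
 zmax 1.9224758556837513
[[320.0, 199.0], [312.0, 186.0], [317.0, 193.0], [303.0, 195.0], [321.0, 200.0], [316.0, 210.0], [315.0, 228.0], [322.0, 230.0], [315.0, 245.0], [328.0, 243.0], [316.0, 257.0]]
top obst N 598 c [ 518.  -248.2] s [120.4 801.1] a 64.6 mean [ 0.8043 -0.3834  0.0705] z [0.
[... 784 characters left out ...]
 a 84.7 mean [0.5612 0.2601 0.035 ] z [0.03   0.0352 0.0405]
scene frame N 129 c [568.7 199.1] s [131.6 201.5] a 10.6 mean [0.5612 0.2522 0.035 ] z [0.0303 0.0352 0.04  ]
scene bottles N 1000 c [ 923.4 -493. ] s [ 215.2 1464.5] a 38.6 mean [ 0.5461 -0.023   0.1102] z [0.0633 0.0836 0.1162]
 zmax 1.1611223472917953
[[320.0, 200.0], [343.0, 157.0], [291.0, 168.0], [343.0, 160.0], [340.0, 163.0], [330.0, 164.0], [316.0, 179.0], [327.0, 168.0], [271.0, 177.0], [332.0, 176.0], [300.0, 182.0], [339.0, 190.0], [357.0, 182.0], [310.0, 185.0], [351.0, 187.0], [289.0, 194.0], [298.0, 194.0], [306.0, 203.0], [341.0, 203.0], [286.0, 204.0], [298.0, 208.0], [310.0, 210.0], [357.0, 210.0], [323.0, 212.0]]
```

View pics/crops.png

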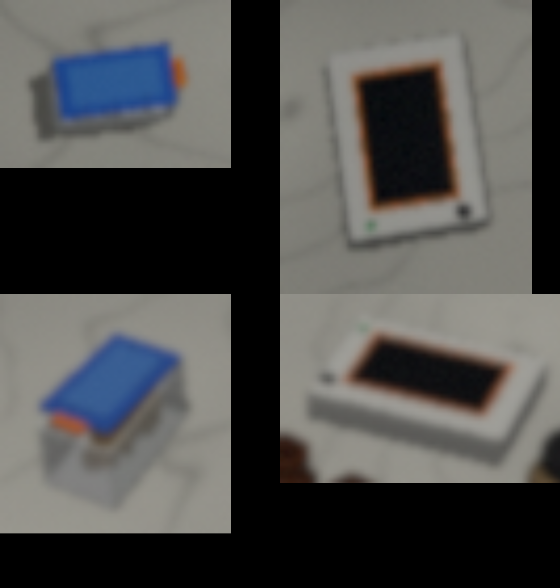

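```bash
cat > m.py <<'E'
from h import *
def big(m):
    m=cv2.morphologyEx(m.astype(np.uint8),cv2.MORPH_CLOSE,np.ones((3,3)))
    n,l,s,_=cv2.connectedComponentsWithStats(m); return l==1+np.argmax(s[1:,4])
def castpl(px,n,p0,K,D,T):
    o,r=rays(px,K,D,T); return o+r*(((p0-o)@n)/(r@n))[:,None]
def rect(m,n,p0,cam):
    v,u=np.nonzero(m); p=castpl(np.c_[u,v],n,p0,*cam)
    c,s,a=cv2.minAreaRect(p[:,:2].astype(np.float32)*1000)
    w,h=s
    if w<h: a+=90; w,h=h,w
    return np.round(c,1),(round(w,1),round(h,1)),round((a+90)%180-90,1),(p.mean(0)*1000).round(1)
if __name__=="__main__":
  for n in("top","scene"):
    f=np.load(n+"0.npz"); im,d,K,D,T=[f[k] for k in("im","d","K","D","T")]
    H,S,V=cv2.split(cv2.cvtColor(im,cv2.COLOR_BGR2HSV)); P=cloud(d,K,D,T)
    W={"top":[(365,200,410,230),(230,185,280,245)],"scene":[(250,215,295,262),(335,145,388,172)]}[n]
    def box(w):
        m=np.zeros(im.shape[:2],bool); m[w[1]:w[3],w[0]:w[2]]=1; return m
    lid=big(box(W[0])&(H>100)&(H<130)&(S>120)); p=P[lid]; p=p[np.abs(p[:,2]-.075)<.02]
    g=np.linalg.lstsq(np.c_[p[:,:2]-p[:,:2].mean(0),np.ones(len(p))],p[:,2],rcond=None)[0]
    print(n,"lid slope",g.round(3),p.mean(0).round(4))
    a=.15; dx=np.array([.1,-1,0]);dx/=np.linalg.norm(dx); nn=np.array([-dx[0]*a,-dx[1]*a,1])
    print(" lid",rect(lid,nn,np.array([.549,-.270,.0735]),(K,D,T)))
    win=big(box(W[1])&(V<60)&(S<200)&~((H<25)&(S>120)&(V>50)));e3=np.array([0,0,1.])
    print(" win",rect(win,e3,np.array([0,0,.035]),(K,D,T)))
    fr=big(box(W[1])&(H<25)&(S>90)&(V>40)|win); print(" frame",rect(fr,e3,np.array([0,0,.035]),(K,D,T)))
    for z in (.100,):
        k=P[(P[...,2]>z)&(P[...,2]<.13)&(abs(P[...,1])<.2)&(abs(P[...,0]-.5)<.2)]
        print(" high pts",np.percentile(k,[2,50,98],axis=0).round(3).tolist())
E
python3 m.py
```

```text
top lid slope [ 0.021 -0.139  0.073] [ 0.5427 -0.2677  0.073 ]
 lid (array([ 542.8, -267.8]), (105.8, 56.9), -82.7, array([ 542.8, -267.5,   73. ]))
 win (array([553.6, 263.1]), (120.1, 71.9), 10.1, array([553.4, 263.1,  35. ]))
 frame (array([553.4, 263. ]), (135.9, 86.8), 10.1, array([553.3, 263.2,  35. ]))
 high pts [[0.401, -0.006, 0.1], [0.503, 0.012, 0.107], [0.633, 0.032, 0.12]]
scene lid slope [ 0.023 -0.166  0.075] [ 0.5491 -0.2719  0.0749]
 lid (array([ 547.1, -272. ]), (103.4, 54.6), -83.6, array([ 548.2, -270.9,   73.6]))
 win (array([555.9, 262. ]), (117.2, 63.5), 9.7, array([557. , 261.5,  35. ]))
 frame (array([557.1, 261.2]), (131.6, 75.1), 10.6, array([558.3, 260.1,  35. ]))
 high pts [[0.402, -0.009, 0.1], [0.543, 0.007, 0.107], [0.637, 0.029, 0.12]]
```

Lid centre is about (0.545, -0.270) with the tub axis at -83°. The window is at about (0.555, 0.2625), axis 10.1°. I'll move above the press point with the fingers shut.

Emit:
servo_tool(increments=[0.3,-0.11,0,0,0,0,1,0.44,-0.16,0,0,0,0,1,0.44,-0.16,0,0,0,0,1,0.44,-0.16,0,0,0,0,1,0.44,-0.16,0,0,0,0,1,0.44,-0.16,0,0,0,0,1,0.44,-0.16,0,0,0,0,1,0.44,-0.16,0,0,0,0,1], grip_force=30)

```text
time: 0.9
position: [0.5392, -0.318, 0.3036]
tcp_rot: [-3.057, -0.723, 0.001]
force: [-0.1, 0.4, -0.4]
gripper_width: 0.0002
grip_force: 0.0
```

Emit:
servo_tool(increments=[0,0,0,0,0,-0.13,1,0,0,0,0,0,-0.14,1,0,0,0,0,0,-0.14,1,0,0,0,0,0,-0.14,1,0,0,0,0,0,-0.14,1,0,0,0,0,0,-0.14,1,0,0,0,0,0,-0.14,1,0,0,0,0,0,-0.14,1])

```text
time: 1.7
position: [0.5382, -0.3195, 0.3034]
tcp_rot: [-2.15, -2.289, 0.0]
force: [0.5, -0.4, 0.0]
gripper_width: -0.0002
grip_force: 0.0
```

```bash
cat > go.py <<'E'
import sys,numpy as np
from scipy.spatial.transform import Rotation as R
from bench import ctrl
s=ctrl.observe(); M=R.from_rotvec(s["tcp_rot"]).as_matrix(); p=s["position"]
t=np.array([float(v) for v in sys.argv[1:4]]); yaw=np.radians(float(sys.argv[4]))
G=np.c_[[np.cos(yaw),np.sin(yaw),0],[np.sin(yaw),-np.cos(yaw),0],[0,0,-1]]
print("t",round(s["time"],2),"p",p.round(4),"yaw",np.degrees(np.arctan2(M[1,0],M[0,0])).round(2),"q",np.round(s["q"],2),"F",s["force"].round(1),"w",round(s["gripper_width"],4),"gf",s["grip_force"])
print("shift fullscale",(M.T@(t-p)/.1).round(3),"turn",(R.from_matrix(M.T@G).as_rotvec()/np.radians(60)).round(3))
E
python3 go.py .5496 -.308 .175 96.8
```

```text
t 1.7 p [ 0.5382 -0.3195  0.3034] yaw 93.58 q [ 0.71  0.3  -0.3   1.51  0.09  1.34  0.46] F [ 0.5 -0.4  0. ] w -0.0002 gf 0.0
shift fullscale [0.107 0.122 1.284] turn [-0.001 -0.001 -0.054]
```

Emit:
servo_tool(increments=[0.02,0.02,0.14,0,0,-0.05,1,0.02,0.02,0.2,0,0,0,1,0.02,0.02,0.2,0,0,0,1,0.02,0.02,0.2,0,0,0,1,0.01,0.02,0.2,0,0,0,1,0.01,0.01,0.2,0,0,0,1,0,0,0.1,0,0,0,1,0,0,0,0,0,0,1])

```text
time: 2.5
position: [0.5475, -0.3082, 0.1782]
tcp_rot: [-2.095, -2.337, 0.001]
force: [-0.4, 0.1, 0.3]
gripper_width: -0.0002
grip_force: 0.0
```

```bash
python3 go.py .5496 -.308 .152 96.8
python3 - <<'E'
from h import *
im,*_=grab("scene"); a=cv2.resize(im[160:290,200:340],None,fx=4,fy=4)
im,*_=grab("top"); b=cv2.resize(im[185:250,350:415],None,fx=3.6,fy=3.6)
o=np.zeros((520,800,3),np.uint8);o[:,:560]=a;o[:234,560:794]=b;cv2.imwrite("pics/p1.png",o)
E
```

```text
t 2.5 p [ 0.5475 -0.3082  0.1782] yaw 96.23 q [ 0.68  0.4  -0.31  1.65  0.13  1.11  0.45] F [-0.4  0.1  0.3] w -0.0002 gf 0.0
shift fullscale [-0.001  0.022  0.262] turn [-0.002 -0.002 -0.009]
```

View pics/p1.png

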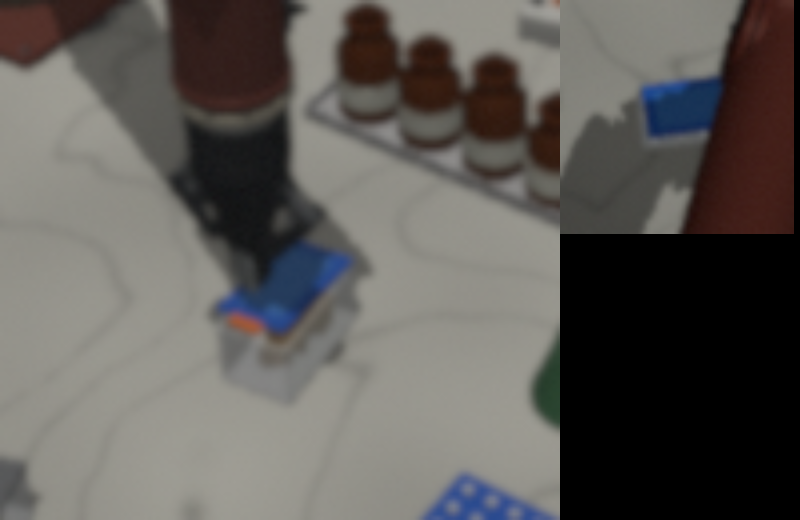

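The view shows the shut fingers above the raised lid end, tip at crop (258,285), on the centre line near the orange tab. Next I press down.

Emit:
servo_tool(increments=[0,0.02,0.06,0,0,0,1,0,0,0.06,0,0,0,1,0,0,0.06,0,0,0,1,0,0,0.04,0,0,0,1,0,0,0.04,0,0,0,1,0,0,0.03,0,0,0,1,0,0,0.03,0,0,0,1,0,0,0,0,0,0,1])

```text
time: 3.4
position: [0.5503, -0.3089, 0.148]
tcp_rot: [2.098, 2.338, -0.0]
force: [0.5, -0.6, 0.6]
gripper_width: -0.0001
grip_force: 0.4
```

Emit:
servo_tool(increments=[0,0,0.02,0,0,0,1,0,0,0.02,0,0,0,1,0,0,0.02,0,0,0,1,0,0,0.01,0,0,0,1,0,0,0.01,0,0,0,1,0,0,0,0,0,0,1,0,0,0,0,0,0,1,0,0,0,0,0,0,1])

```text
time: 4.2
position: [0.5505, -0.3085, 0.1401]
tcp_rot: [2.097, 2.338, 0.0]
force: [0.4, -3.0, 4.2]
gripper_width: -0.0001
grip_force: 2.4
```

Contact (4 N). Now continue to the stop.

Emit:
servo_tool(increments=[0,0,0.01,0,0,0,1,0,0,0.01,0,0,0,1,0,0,0.01,0,0,0,1,0,0,0,0,0,0,1,0,0,0,0,0,0,1,0,0,0,0,0,0,1,0,0,0,0,0,0,1,0,0,0,0,0,0,1])

```text
time: 5.0
position: [0.5505, -0.3086, 0.1375]
tcp_rot: [2.097, 2.338, 0.0]
force: [-0.2, -3.8, 7.0]
gripper_width: -0.0
grip_force: 3.5
```

Emit:
servo_tool(increments=[0,0,0.01,0,0,0,1,0,0,0.01,0,0,0,1,0,0,0,0,0,0,1,0,0,0,0,0,0,1,0,0,0,0,0,0,1,0,0,0,0,0,0,1,0,0,0,0,0,0,1,0,0,0,0,0,0,1])

```text
time: 5.8
position: [0.5507, -0.3087, 0.1369]
tcp_rot: [2.097, 2.337, 0.0]
force: [-5.0, -1.9, 18.0]
gripper_width: 0.0
grip_force: 9.2
```

Force jumped to 18 N with no further travel, so the lid is on its stop. I'll retreat and look.

Emit:
servo_tool(increments=[0,0,-0.06,0,0,0,1,0,0,-0.14,0,0,0,1,0,0,-0.2,0,0,0,1,0,0,-0.2,0,0,0,-1,0,0,-0.2,0,0,0,-1,0,0,-0.1,0,0,0,-1,0,0,0,0,0,0,-1,0,0,0,0,0,0,-1])

```text
time: 6.6
position: [0.55, -0.308, 0.2242]
tcp_rot: [-2.096, -2.338, 0.0]
force: [0.6, 0.8, -0.3]
gripper_width: 0.072
grip_force: 0.0
```

```bash
python3 go.py .5452 -.2715 .2 96.8
python3 - <<'E'
from m import *
im,d,K,D,T=grab("scene"); cv2.imwrite("pics/p2.png",cv2.resize(im[170:290,210:330],None,fx=5,fy=5))
H,S,V=cv2.split(cv2.cvtColor(im,cv2.COLOR_BGR2HSV))
b=np.zeros(H.shape,bool); b[210:265,245:300]=1
lid=big(b&(H>100)&(H<130)&(S>120)); p=cloud(d,K,D,T)[lid]; p=p[abs(p[:,2]-.065)<.015]
g=np.linalg.lstsq(np.c_[p[:,:2]-p[:,:2].mean(0),np.ones(len(p))],p[:,2],rcond=None)[0]; print("slope",g.round(3),p.mean(0).round(4))
print(rect(lid,np.array([0,0,1.]),np.array([0,0,.065]),(K,D,T)))
E
```

```text
t 6.6 p [ 0.55   -0.308   0.2242] yaw 96.24 q [ 0.69  0.37 -0.31  1.6   0.12  1.19  0.46] F [ 0.6  0.8 -0.3] w 0.072 gf 0.0
shift fullscale [ 0.368 -0.008  0.242] turn [-0.001 -0.001 -0.009]
slope [0.    0.    0.066] [ 0.5483 -0.2742  0.0657]
(array([ 547. , -270.4]), (108.3, 58.4), -84.2, array([ 547.8, -273.6,   65. ]))
```

View pics/p2.png

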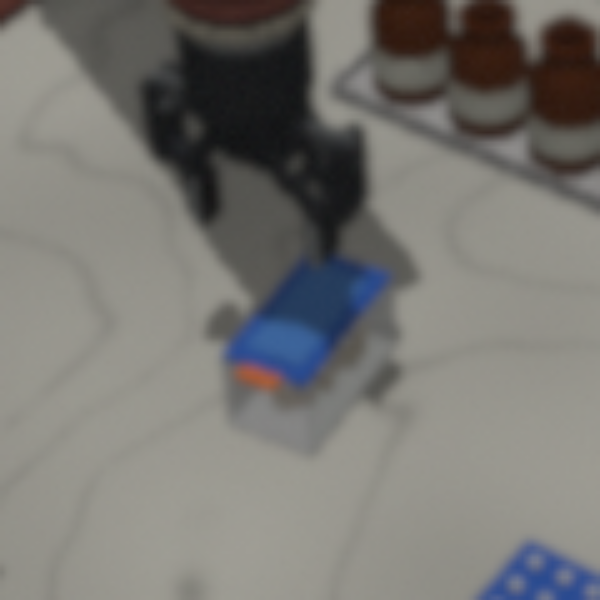

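The lid is level (slope 0, top at 0.066) and the fingers are clear at crop (330,245). I'll centre over the tub and descend astride it.

Emit:
servo_tool(increments=[0.1,0,0,0,0,-0.005,-1,0.15,0,0,0,0,0,-1,0.12,0,0.1,0,0,0,-1,0,0,0.2,0,0,0,-1,0,0,0.2,0,0,0,-1,0,0,0.1,0,0,0,-1,0,0,0,0,0,0,-1,0,0,0,0,0,0,-1])

```text
time: 7.45
position: [0.5464, -0.2712, 0.1652]
tcp_rot: [2.091, 2.345, 0.0]
force: [0.1, -1.2, 0.3]
gripper_width: 0.0851
grip_force: 0.0
```

```bash
python3 go.py .546 -.2715 .09 96.5
```

```text
t 7.45 p [ 0.5464 -0.2712  0.1652] yaw 96.55 q [ 0.65  0.38 -0.32  1.71  0.14  1.07  0.4 ] F [ 0.1 -1.2  0.3] w 0.0851 gf 0.0
shift fullscale [-0.003 -0.004  0.752] turn [ 0.    -0.     0.001]
```

Emit:
servo_tool(increments=[0,0,0.12,0,0,0,-1,0,0,0.12,0,0,0,-1,0,0,0.12,0,0,0,-1,0,0,0.12,0,0,0,-1,0,0,0.12,0,0,0,-1,0,0,0.1,0,0,0,-1,0,0,0.05,0,0,0,-1,0,0,0,0,0,0,-1])

```text
time: 8.25
position: [0.5458, -0.2714, 0.089]
tcp_rot: [-2.09, -2.343, 0.0]
force: [-0.7, 0.1, -0.5]
gripper_width: 0.0855
grip_force: 0.0
```

Emit:
servo_tool(increments=[0,0,0,0,0,0,0.3,0,0,0,0,0,0,0.4,0,0,0,0,0,0,0.5,0,0,0,0,0,0,0.7,0,0,0,0,0,0,1,0,0,0,0,0,0,1,0,0,0,0,0,0,1,0,0,0,0,0,0,1], grip_force=40)

```text
time: 9.05
position: [0.5465, -0.2718, 0.0907]
tcp_rot: [2.091, 2.343, 0.0]
force: [-0.7, -0.4, 5.7]
gripper_width: 0.0616
grip_force: 45.3
```

Gripped at 61.6 mm, 45 N. Lifting.

Emit:
servo_tool(increments=[0,0,-0.05,0,0,0,1,0,0,-0.1,0,0,0,1,0,0,-0.2,0,0,0,1,0,0,-0.3,0,0,0,1,0,0,-0.3,0,0,0,1,0,0,-0.3,0,0,0,1,0,0,-0.3,0,0,0,1,0,0,-0.15,0,0,0,1])

```text
time: 9.85
position: [0.5468, -0.2716, 0.2632]
tcp_rot: [2.089, 2.342, 0.002]
force: [-0.4, -1.0, -4.2]
gripper_width: 0.0617
grip_force: 44.7
```

```bash
python3 go.py .555 .2625 .26 190.1;  python3 - <<'E'
from h import *
im,*_=grab("scene"); cv2.imwrite("pics/p3.png",cv2.resize(im[100:280,180:400],None,fx=3.2,fy=3.2))
E
```

```text
t 9.85 p [ 0.5468 -0.2716  0.2632] yaw 96.54 q [ 0.66  0.3  -0.33  1.61  0.1   1.25  0.42] F [-0.4 -1.  -4.2] w 0.0617 gf 44.72209095954895
shift fullscale [5.297 0.689 0.025] turn [ 1.000e-03  4.000e-03 -1.559e+00]
```

View pics/p3.png

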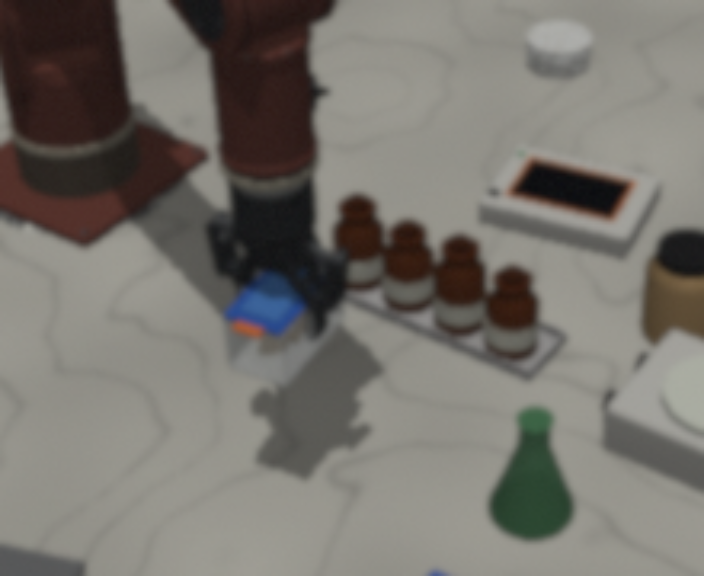

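Tub hangs level, bottom ~17 cm up, lid shut. Carrying it over.

Emit:
servo_tool(increments=[0.1,0.02,0,0,0,0,1,0.25,0.03,0,0,0,0,1,0.33,0.05,0,0,0,0,1,0.33,0.05,0,0,0,0,1,0.33,0.05,0,0,0,0,1,0.33,0.05,0,0,0,0,1,0.33,0.05,0,0,0,0,1,0.33,0.05,0,0,0,0,1])

```text
time: 10.7
position: [0.5532, -0.0339, 0.2577]
tcp_rot: [-2.089, -2.343, 0.003]
force: [0.1, 0.8, -3.4]
gripper_width: 0.0617
grip_force: 44.7
```

```bash
python3 go.py .555 .2625 .26 190.1
```

```text
t 10.7 p [ 0.5532 -0.0339  0.2577] yaw 96.56 q [ 0.4   0.21 -0.48  1.74  0.1   1.22  0.01] F [ 0.1  0.8 -3.4] w 0.0617 gf 44.712631702423096
shift fullscale [ 2.942  0.357 -0.021] turn [-0.002 -0.003 -1.559]
```

Emit:
servo_tool(increments=[0.33,0.04,0,0,0,0,1,0.33,0.04,0,0,0,0,1,0.33,0.04,0,0,0,0,1,0.33,0.04,0,0,0,0,1,0.33,0.04,0,0,0,0,1,0.33,0.04,0,0,0,0,1,0.33,0.04,0,0,0,0,1,0.2,0.03,0,0,0,0,1])

```text
time: 11.5
position: [0.5545, 0.2204, 0.2577]
tcp_rot: [-2.085, -2.346, 0.003]
force: [1.2, 0.2, -4.7]
gripper_width: 0.0615
grip_force: 44.7
```

Emit:
servo_tool(increments=[0,0,0,0,0,-0.07,1,0,0,0,0,0,-0.12,1,0,0,0,0,0,-0.12,1,0,0,0,0,0,-0.12,1,0,0,0,0,0,-0.12,1,0,0,0,0,0,-0.12,1,0,0,0,0,0,-0.12,1,0,0,0,0,0,-0.06,1])

```text
time: 12.3
position: [0.5553, 0.2172, 0.2576]
tcp_rot: [-0.869, -3.016, 0.002]
force: [0.4, 0.1, -3.0]
gripper_width: 0.0616
grip_force: 44.5
```

```bash
python3 go.py .555 .2625 .26 190.1
```

```text
t 12.3 p [0.5553 0.2172 0.2576] yaw 147.86 q [ 0.16  0.35 -0.75  1.63  0.24  1.27  0.38] F [ 0.4  0.1 -3. ] w 0.0616 gf 44.47598218917847
shift fullscale [ 0.244  0.382 -0.025] turn [-0.001 -0.003 -0.704]
```

Emit:
servo_tool(increments=[0,0,0,0,0,-0.06,1,0,0,0,0,0,-0.11,1,0,0,0,0,0,-0.12,1,0,0,0,0,0,-0.12,1,0,0,0,0,0,-0.12,1,0,0,0,0,0,-0.12,1,0,0,0,0,0,-0.05,1,0,0,0,0,0,0,1])

```text
time: 13.1
position: [0.5554, 0.2171, 0.2579]
tcp_rot: [0.263, -3.127, -0.0]
force: [0.0, -0.9, -3.1]
gripper_width: 0.0618
grip_force: 44.5
```

```bash
python3 go.py .555 .2625 .175 190.1
```

```text
t 13.1 p [0.5554 0.2171 0.2579] yaw -170.38 q [ 0.25  0.38 -0.88  1.62  0.3   1.28  1.06] F [ 0.  -0.9 -3.1] w 0.0618 gf 44.492679834365845
shift fullscale [-0.074  0.448  0.829] turn [ 0.    -0.003 -0.008]
```

Emit:
servo_tool(increments=[-0.01,0.05,0,0,0,0,1,-0.02,0.1,0,0,0,0,1,-0.02,0.15,0.05,0,0,-0.008,1,-0.01,0.1,0.15,0,0,0,1,-0.01,0.05,0.25,0,0,0,1,0,0,0.25,0,0,0,1,0,0,0.15,0,0,0,1,0,0,0.05,0,0,0,1])

```text
time: 13.9
position: [0.5549, 0.2625, 0.1674]
tcp_rot: [0.275, -3.126, 0.001]
force: [-0.1, -1.5, -2.8]
gripper_width: 0.0614
grip_force: 44.6
```

```bash
python3 go.py .555 .2625 .145 190.1
cat > look.py <<'E'
from m import *
import sys
zt=float(sys.argv[1])
o=np.zeros((560,800,3),np.uint8)
for i,n in enumerate(("top","scene")):
    im,d,K,D,T=grab(n)
    H,S,V=cv2.split(cv2.cvtColor(im,cv2.COLOR_BGR2HSV)); b=np.zeros(H.shape,bool)
    w=(225,175,290,250) if n=="top" else (315,110,400,185)
    b[w[1]:w[3],w[0]:w[2]]=1; lid=big(b&(H>100)&(H<130)&(S>120)); p=cloud(d,K,D,T)[lid]; z=np.median(p[:,2]); p=p[abs(p[:,2]-z)<.012]
    g=np.linalg.lstsq(np.c_[p[:,:2]-p[:,:2].mean(0),np.ones(len(p))],p[:,2],rcond=None)[0]
    print(n,lid.sum(),"slope",g.round(3),p.mean(0).round(4),rect(lid,np.array([0,0,1.]),np.array([0,0,zt]),(K,D,T)))
    c=cv2.resize(im[w[1]:w[3],w[0]:w[2]],None,fx=4.6,fy=4.6); o[:c.shape[0],400*i:400*i+c.shape[1]]=c[:,:400]
cv2.imwrite(f"pics/l{sys.argv[2]}.png",o[:350])
E
python3 look.py .139 a
```

```text
t 13.9 p [0.5549 0.2625 0.1674] yaw -169.95 q [ 0.13  0.5  -0.84  1.68  0.4   1.15  0.93] F [-0.1 -1.5 -2.8] w 0.0614 gf 44.55032408237457
shift fullscale [-0.002  0.     0.224] turn [-0.    -0.003 -0.001]
top 19 slope [ 0.179 -0.25   0.141] [0.5024 0.2736 0.1406] (array([503.9, 275.5]), (22.3, 13.4), 46.1, array([504.3, 273.1, 139. ]))
scene 93 slope [ 0.012 -0.038  0.142] [0.5837 0.2593 0.1422] (array([580.5, 266.3]), (61.6, 42.9), -73.5, array([581.5, 263.7, 139. ]))
```

View pics/la.png

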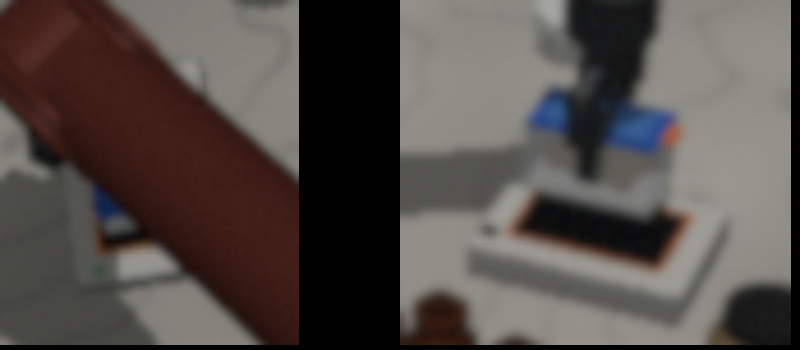

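The scene view shows the tub above the window with the lid shut at crop (600,120) and the window below at (600,230). The arm hides the top view. I'll measure the lid ends and the window ends in the same scene view.

```bash
cat > ext.py <<'E'
from m import *
import sys
zt=float(sys.argv[1]); a=np.radians(10.1); C=np.array([.555,.2625])
A=np.array([[np.cos(a),np.sin(a)],[-np.sin(a),np.cos(a)]])
def bands(m,z,cam,name,ys):
    v,u=np.nonzero(m); q=(plane(np.c_[u,v],z,*cam)[:,:2]-C)@A.T*1000
    print(name,"y ext",q[:,1].min().round(1),q[:,1].max().round(1))
    for y in ys:
        k=q[abs(q[:,1]-y)<3.5]
        if len(k): print("  y",y,"x",k[:,0].min().round(1),k[:,0].max().round(1),"mid",((k[:,0].min()+k[:,0].max())/2).round(1))
im,d,K,D,T=grab("scene"); cam=(K,D,T)
H,S,V=cv2.split(cv2.cvtColor(im,cv2.COLOR_BGR2HSV)); b=np.zeros(H.shape,bool); b[110:185,315:400]=1
blue=(b&(H>100)&(H<130)&(S>120)); n,l,s,c=cv2.connectedComponentsWithStats(blue.astype(np.uint8)); blue=np.isin(l,[i for i in range(1,n) if s[i,4]>8])
bands(blue,zt,cam,"lid",range(-28,32,8))
im0=np.load("scene0.npz")["im"]; H,S,V=cv2.split(cv2.cvtColor(im0,cv2.COLOR_BGR2HSV))
win=big(b&(V<60)&(S<200)&(np.arange(400)[:,None]<172)&(np.arange(640)[None]>335)&~((H<25)&(S>120)&(V>50)))
bands(win,.035,cam,"win",range(-36,40,12))
E
python3 ext.py .1415
```

```text
lid y ext -31.6 25.8
  y -28 x -49.2 43.8 mid -2.7
  y -20 x -51.7 50.5 mid -0.6
  y -12 x -53.1 46.3 mid -3.4
  y -4 x -52.1 47.5 mid -2.3
  y 4 x -51.1 45.4 mid -2.9
  y 12 x -50.1 46.6 mid -1.7
  y 20 x -46.6 47.9 mid 0.6
  y 28 x 10.2 10.2 mid 10.2
win y ext -32.8 31.0
  y -36 x 20.7 52.9 mid 36.8
  y -24 x -56.6 57.8 mid 0.6
  y -12 x -57.9 57.2 mid -0.3
  y 0 x -56.7 58.6 mid 1.0
  y 12 x -54.3 58.0 mid 1.8
  y 24 x -56.8 57.4 mid 0.3
```

Both the grasp geometry and this view put the tub about 2.5 mm toward window -x. I'll shift by that and lower to ~17 mm above the glass.

Emit:
servo_tool(increments=[-0.01,0,0.02,0,0,0,1,-0.01,0.005,0.04,0,0,0,1,-0.005,0,0.05,0,0,0,1,0,0,0.05,0,0,0,1,0,0,0.04,0,0,0,1,0,0,0.03,0,0,0,1,0,0,0.01,0,0,0,1,0,0,0,0,0,0,1])

```text
time: 14.85
position: [0.5583, 0.2633, 0.1458]
tcp_rot: [0.274, -3.129, -0.0]
force: [-0.9, 0.1, -2.8]
gripper_width: 0.0612
grip_force: 44.6
```

```bash
python3 go.py .5574 .2634 .143 190.1; python3 ext.py .1178; python3 look.py .1178 b
```

```text
t 14.85 p [0.5583 0.2633 0.1458] yaw -169.99 q [ 0.12  0.53 -0.82  1.69  0.43  1.11  0.92] F [-0.9  0.1 -2.8] w 0.0612 gf 44.5517635345459
shift fullscale [0.009 0.003 0.028] turn [ 0.    -0.    -0.002]
lid y ext -31.6 28.3
  y -28 x -49.4 53.2 mid 1.9
  y -20 x -48.4 51.1 mid 1.4
  y -12 x -50.8 49.0 mid -0.9
  y -4 x -49.7 44.7 mid -2.5
  y 4 x -48.7 46.0 mid -1.3
  y 12 x -47.6 47.3 mid -0.2
  y 20 x 9.5 48.6 mid 29.1
  y 28 x 7.2 10.7 mid 8.9
win y ext -32.8 31.0
  y -36 x 20.7 52.9 mid 36.8
  y -24 x -56.6 57.8 mid 0.6
  y -12 x -57.9 57.2 mid -0.3
  y 0 x -56.7 58.6 mid 1.0
  y 12 x -54.3 58.0 mid 1.8
  y 24 x -56.8 57.4 mid 0.3
top 20 slope [-0.14  -0.098  0.119] [0.5062 0.2722 0.1188] (array([507.8, 275.2]), (22.5, 13.5), 46.1, array([507.6, 272.8, 117.8]))
scene 91 slope [-0.021 -0.045  0.12 ] [0.5869 0.2613 0.1203] (array([584.8, 267.5]), (59.5, 42.9), -76.6, array([585.2, 264.7, 117.8]))
```

View pics/lb.png

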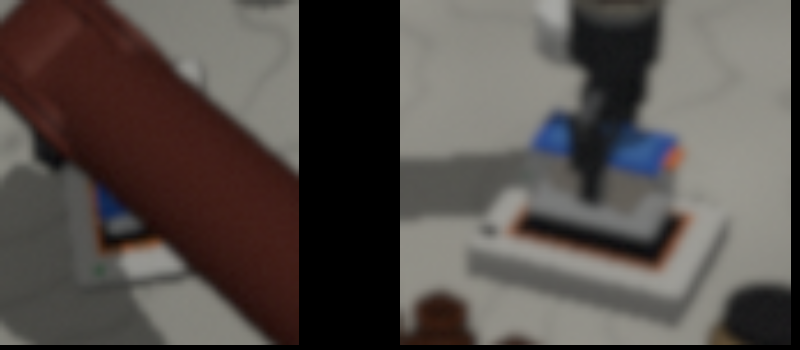

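The tub hovers centred over the window, lid level, about 2 cm up. I'll trim down 3 mm, let it settle and verify.

Emit:
servo_tool(increments=[0,0,0.015,0,0,0,1,0,0,0.015,0,0,0,1,0,0,0,0,0,0,1,0,0,0,0,0,0,1,0,0,0,0,0,0,1,0,0,0,0,0,0,1,0,0,0,0,0,0,1,0,0,0,0,0,0,1])

```text
time: 15.8
position: [0.5584, 0.2633, 0.143]
tcp_rot: [0.274, -3.13, -0.0]
force: [0.1, -0.3, -2.5]
gripper_width: 0.0617
grip_force: 44.6
```

```bash
python3 go.py .5574 .2634 .143 190.1
```

```text
t 15.8 p [0.5584 0.2633 0.143 ] yaw -169.99 q [ 0.12  0.54 -0.82  1.69  0.43  1.11  0.92] F [ 0.1 -0.3 -2.5] w 0.0617 gf 44.55341577529907
shift fullscale [ 0.01   0.003 -0.   ] turn [ 0.     0.    -0.002]
```

```bash
python3 -c "
from bench import ctrl; print(ctrl.close_job())"
```

```text
the job is handed in; nothing more can be done
None
```

I pressed the lid shut, carried the tub over the bottles and handed the job in at about 16 s. The tub is still gripped and hovers level about 17 mm above the window, centred to within about 2–3 mm as measured and aligned with its long side; I saw no contact with the reader or bottles, and no verdict came back.

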